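# Nest the ink measures after wash-up

## Robot

A 7-joint arm with a two-finger parallel gripper is mounted at the origin on the work surface. World frame = base frame: x ahead of the robot, y to its left, z up, the work surface at z = 0. Lengths are in m, angles in rad, forces in N, time in s.
With the tool pointing down it reaches from about 0.4 to 0.875 m from the base axis. Payload 19.3 kg.
Tool frame: the origin (TCP) lies on the centre line of the jaws, within the pads' length; the fingertips stand 8 mm ahead of it and the grasp point (between the pads) lies 11 mm behind it; z points along the fingers, y is the line along which they close (so a half turn about z gives the same grasp; the last joint's range is limited). The gripper opens to 85 mm and grips with 20 to 120 N. Pads are 22 mm wide; open, the fingers measure 114 mm over their backs; the gripper's body (76 mm by 85 mm) begins 54 mm behind the grasp point. The pads swing forward as they close: fully open they stand 13 mm farther back than shut.
Start: joints at [-1.344, 0.521, -0.036, 1.599, 0.021, 1.021, -0.113], TCP at [0.183, 0.598, 0.239] pointing down, gripper open.
Joint ranges: [-2.91, 2.91], [-0.3, 2.13], [-1.5, 1.42], [0.17, 2.43], [-1.26, 4.41], [0.16, 1.93], [-2.52, 2.52]. Speed limits (rad/s): [1.89, 1.89, 2.39, 2.39, 3.01, 3.01, 3.01].

## Interface

Orientations are given as [roll, pitch, yaw] about the fixed x, y, z axes, in that order (R = Rz(yaw) Ry(pitch) Rx(roll)).
In Python, from workcell import status, grab_frame, camera_params, bot, search_frame, silhouettes gives the robot as it stands.
- The arm moves only by the shell command python3 -m creep 'ROWS' [FORCE]. ROWS is JSON, a list of rows, each a list of 5 numbers: the shift along the tool's x, y, z in units of 60 mm (1.0 is 60 mm), then the turn about the tool's z in units of 8 degrees (1.0 is 8 degrees), then the opening, from 0 (shut) to 1 (fully open). In form: [[x, y, z, twist, hand], ...]. A call has 1 to 5 rows; each row is the pose to reach, as a shift and turn from the pose commanded when the call began, along the tool's axes at that moment; what a row does not reach only later rows make up. A row lasts 1/8 s, in which the tool goes at most 62.5 mm and 10.7 degrees, less where a joint would pass 70% of its speed; a pose out of reach is approached as far as the arm can. A call with a gripper value outside its range is refused whole. The fingers move at their own pace and stop on an object; FORCE is the grip in N (left out, the last holds). Time passes only in rows, so rows that repeat a pose let the fingers close. It gives the time, the measured TCP pose, the force, the opening and the grip force at its end, in the units of the state.
- status.observe(): the state, without advancing time (a new reading comes with each control period).
- grab_frame(name): name is "side" or "top"; returns the picture (420x560x3 uint8, blue, green, red); there is no depth.
- camera_params(name): a dict with "K" (3x3 intrinsics, pixels), "k1" (the pictures are not rectified: a ray, as slopes to the right and down, at radius r is drawn at 1 + k1 r^2 times it, then the intrinsics apply), "rvec" (rotation vector, rad) and "tvec" (3), from world to camera coordinates, as OpenCV has them. Camera axes: x right, y down, z forward; pixel columns grow to the right and rows downward; lengths in m; the calibration is good to about 2 mm. A picture is of the moment at which its call begins. camera_params takes no time and is no camera call.
- bot.job_done(): hands the job in; it is judged then, once.
Trained networks look in the newest picture that a camera, given by its name, has taken for a name from the list of things; names that differ only in an ending like _2 or _b are one class to them, and where a whole thing is asked for, a point or a joint stands for the part that bears it (a point fixed in the world has none). Each returns a list of dicts, best first, with "p" (0 to 1); they miss things now and then, are a little off and sometimes report something else, mostly with a low value. They report only what shows in the picture. A call takes as long as a camera call. They do not tell look-alikes from the thing itself.
- search_frame(camera, name): "extent" ([left, top, right, bottom] as shares, 0 to 1, of the picture: columns of its width, rows of its height, round what is visible of it).
- silhouettes(camera, name): "mask" (420x560 bool, what is visible of it) and "extent" ([left, top, right, bottom] as shares, 0 to 1, of the picture: columns of its width, rows of its height, round what is visible of it).
The state is a dict: "clock": time; "qpos": joint angles; "qd": joint speeds; "joint_efforts": joint torques, N m; "position": TCP position; "tool_rot": TCP orientation; "force": force on the tool from outside, world axes, zero at the start; "moment": the same for the moment, N m; "grip_width": finger opening in m; "finger_force": force on a finger pad.
Only numpy, scipy, OpenCV 4.12 (cv2) and the standard library are available. Lean on these libraries where they do the work, as an engineer would, in place of code of your own. Each camera call takes 0.05 s, during which the arm holds its last target. There are 200 camera calls.

## Task

The washed ink measures are to be put away as one nest: take the middle-sized steel measure from the slanted rack and stand it inside the largest one on the bench, then stand the smallest inside the middle one. Lower each by its handle until it sits flat on the floor of the one around it before letting go, do not drop it in, and leave the largest standing where it is and the rack's ink tin, the tape roll and the sprayer undisturbed.

Things in the scene. Friction and masses are not known exactly. Their poses are not given: they have to be found in the camera images.
- large: Largest of three plain steel measures, upright on the bench, loose: straight round cup, outside diameter 92, inside 86, height 88, floor 3 mm, 0.32 kg. A strip handle (4 x 18 mm) on its outside rises upright to 150 mm above the underside; its top 48 mm is a black sleeve 10 (x) by 18 (y) mm, centred at x = -48. Origin: centre of underside; z up the cup's axis, x from handle to axis.
- medium: Middle measure, same make, leaning 30 degrees in a rack bay, mouth to the rack's front, lying on its handle strip. Cup outside diameter 66, inside 61, height 76, floor 3 mm, 0.19 kg; handle to 147 mm, sleeve 10 (x) by 18 (y) by 48 mm. Origin: level with the underside, on the strip's outer face; z along the cup's axis to the mouth, x from handle towards that axis, which lies at x = +37 mm.
- medium_base (a point): Centre of the underside of the middle measure, with the axes of medium.
- medium_grip (a point): Centre of the middle measure's black sleeve (123 mm above its underside, 35 mm from its axis), axes of medium. Pinched along x (10 mm), fingers pointing along -z, it does not swing.
- small: Smallest measure, same make, leaning in a rack bay likewise. Cup outside diameter 42, inside 37, height 60, floor 3 mm, 0.11 kg; handle to 144 mm, same sleeve. Origin and axes as medium, but the cup's axis lies at x = +25 mm. Nested, a strip has 4 to 6 mm to the wall around it; fingers have room only if the three handles stand at different sides, 70 degrees or more apart.
- small_base (a point): Centre of the underside of the smallest measure, with the axes of small.
- small_grip (a point): Centre of the black sleeve of the smallest measure's handle (120 mm above its underside, 23 mm from its axis), with the axes of small.
- rack: Fixed grey sheet-steel rack on the right, its front (-x) to the middle of the bench, 264 mm wide (y), 105 high. Three bays at y = -87, 0, +87 mm, 84 clear: middle measure, smallest, tin, in any order. Bay floor slopes 30 degrees, rising towards +x; the front plate, square to it and 59 mm high, meets it at x = -35, z = 25 mm; dividers 46 mm high. Origin: middle of footprint, z up.
- tin: Bystander: closed ink tin with a paper band and a flat lid, diameter 60, height 74 mm, leaning in a bay of the rack. Origin on its side at the bottom edge (axis at x = +30 mm), z along its axis. Leave it alone.
- tape: Bystander: roll of pale tape lying flat on the bench, outside diameter 104, hole 76, height 36 mm. Origin: centre of its underside.
- sprayer: Bystander: white spray bottle with a red collar, diameter 72, height 217 mm. Origin: centre of its underside.
Mind the look-alikes: they are no part of the job. Leave any green, purple or red look-alike of the small alone.

How it is judged:
On the way, in this order (a step that is already met when the one before it is completed fails the run):
1. the middle measure, still held, is lowered to within 12 mm of the floor of the largest (z of medium_base in the frame of large below 0.015 m and horizontal distance between medium_base and large below 0.014 m and angle between medium's own z axis and vertical below 0.2 rad and contact force between the fingers and medium above 0.5 N), for 0.1 s.
2. the smallest measure, still held, is lowered to within 12 mm of the floor of the middle one, which sits in the largest (z of small_base in the frame of medium_base below 0.015 m and horizontal distance between small_base and medium_base below 0.014 m and z of medium_base in the frame of large below 0.01 m and angle between small's own z axis and vertical below 0.2 rad and contact force between the fingers and small above 0.5 N), for 0.1 s.
At the end, for the whole second after the job is handed in: The largest measure stands upright on the bench within 40 mm of where it stood; the middle one stands in it and the smallest in the middle one, each flat on the floor of the next (underside within 4 mm of that floor, axes within 14 mm, tilt under 0.08 rad); all are at rest and released (z of medium_base in the frame of large below 0.007 m and horizontal distance between medium_base and large below 0.014 m and z of small_base in the frame of medium_base below 0.007 m and horizontal distance between small_base and medium_base below 0.014 m and angle between large's own z axis and vertical below 0.06 rad and angle between each of medium, small's own z axis and vertical below 0.08 rad and height (world z) of large below 0.006 m and distance of large from where it was at the start of the episode below 0.04 m and linear speed of each of large, medium, small below 0.02 m/s); the robot touches nothing.
It fails at once if the largest measure is tipped more than 0.3 rad (angle between large's own z axis and vertical above 0.3 rad).
It fails at once if the ink tin, tape roll or sprayer is moved more than 25 mm (distance of any of tin, tape, sprayer from where it was at the start of the episode above 0.025 m).
It also fails if it takes over 72 s, if anything falls off the work surface, if the arm or the gripper's body presses on something with over 40 N, if the wrist force passes 120 N, or if a joint passes its speed limit or range.

## Working session

There is one attempt and no reset: what is moved stays moved. The work goes in short steps, Python scripts to look and compute and a shell command to move; the robot and the scene stay as the last step left them, time stands still between calls to the robot, and variables do not carry over. Pictures are saved under pics/ and viewed, at most 10 in all, crops included, and the job is handed in when it is done.

```bash
ls; mkdir -p pics; python3 - <<'E'
from workcell import *
import cv2,numpy as np
print(status.observe())
for c in("side","top"):
    p=camera_params(c);R=cv2.Rodrigues(np.array(p["rvec"]))[0];print(c,p,"pos",-R.T@np.array(p["tvec"]))
    cv2.imwrite(f"pics/{c}0.png",grab_frame(c))
    for n in("large","medium","small","rack","tin","tape","sprayer","medium_grip","small_grip"):
        try:print(n,[(round(d["p"],2),[round(v*s) for v,s in zip(d["extent"],(560,420)*2)]) for d in search_frame(c,n)])
        except Exception as e:print(n,e)
E
```

```text
pics
{'clock': 0.0, 'qpos': array([-1.34419892,  0.52201397, -0.03634657,  1.59999508,  0.02117854,
        1.02108153, -0.11284571]), 'qd': array([ 0.00040252,  0.00119417, -0.00075543,  0.0007139 ,  0.00047738,
       -0.00294271,  0.00142197]), 'joint_efforts': array([ 1.39630952e-04, -9.27105761e+01,  1.98016025e+00, -3.69935310e+01,
        1.78931036e-02,  8.16576445e-03, -2.48149021e-06]), 'position': array([0.18271107, 0.59736246, 0.23873016]), 'tool_rot': array([-3.14047976e+00,  5.09566131e-05,  2.84474476e+00]), 'force': array([0.11891619, 0.04890707, 0.76174876]), 'moment': array([-0.0390304 ,  0.0098608 ,  0.00938573]), 'finger_force': 0.0, 'grip_width': 0.0853122908621912}
side {'K': array([[381.07145447,   0.        , 281.55580388],
       [  0.        , 381.07145447, 213.05086877],
       [  0.        ,   0.        ,   1.        ]]), 'k1': 0.0046808915460335105, 'rvec': array([ 0.90610479, -2.5473962 ,  1.0023718 ]), 'tvec': array([0.5390593 , 0.33863362, 0.6929277 ])} pos [0.2663116  0.51273477 0.74268947]
large [(0.92, [239, 242, 285, 327])]
medium [(0.57, [382, 176
[... 827 characters left out ...]
 'tvec': array([0.08583601, 0.64262218, 0.9749351 ])} pos [0.41768178 0.0657442  1.09181004]
large [(0.9, [188, 228, 235, 268])]
medium [(0.59, [359, 256, 408, 291])]
small [(0.94, [360, 192, 400, 219]), (0.86, [286, 239, 327, 293]), (0.75, [448, 187, 473, 248]), (0.55, [353, 141, 412, 162])]
rack [(0.75, [362, 259, 412, 290]), (0.62, [368, 185, 419, 299]), (0.5, [373, 224, 408, 250])]
tin [(0.91, [374, 221, 407, 254])]
tape [(0.71, [258, 166, 302, 207])]
sprayer [(0.59, [74, 242, 127, 280])]
medium_grip [(0.65, [364, 259, 409, 289]), (0.38, [71, 239, 130, 280])]
small_grip [(0.92, [284, 239, 328, 290]), (0.9, [349, 144, 407, 166]), (0.77, [364, 191, 402, 217]), (0.56, [450, 191, 475, 249])]
```

```bash
python3 - <<'E'
import cv2
a=cv2.imread("pics/top0.png")[120:320,50:490]
cv2.imwrite("pics/v1.png",cv2.resize(a,(800,364),interpolation=3))
b=cv2.imread("pics/side0.png")[120:345,190:460]
cv2.imwrite("pics/v2.png",cv2.resize(b,(720,600),interpolation=3))
E
```

```text
(no output)
```

View pics/v1.png

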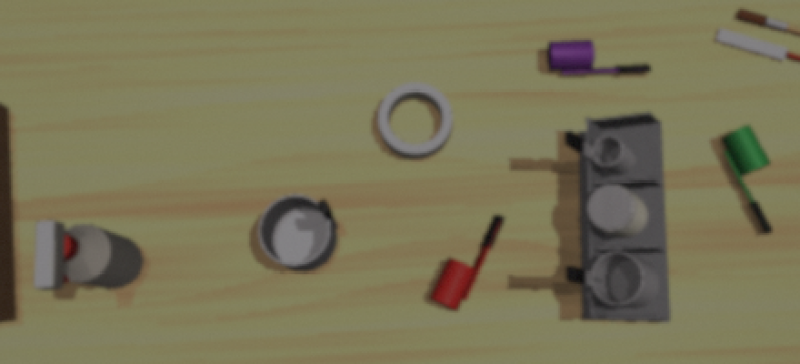

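View pics/v2.png

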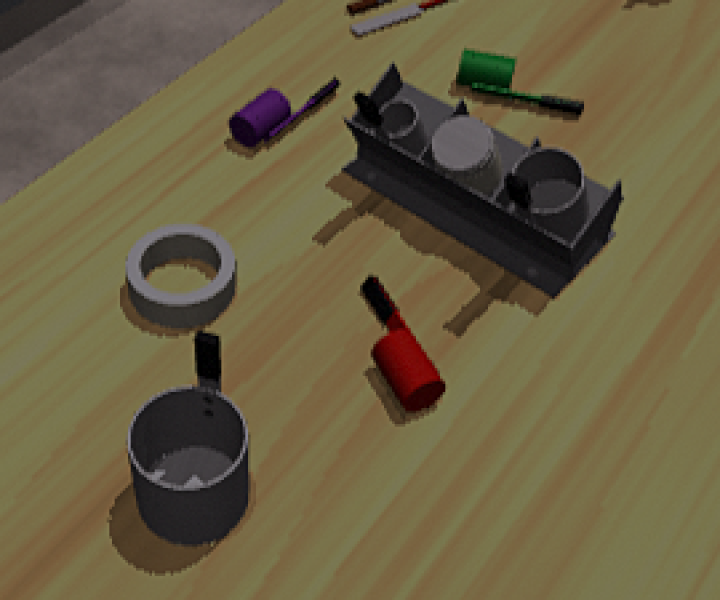

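Top view: large at full-frame px ≈(213,248) with its handle to the upper right. The rack is at the right, with the small measure in the upper bay (sleeve ≈(366,198)), the tin in the middle and the medium in the lower bay (sleeve ≈(366,271)). The side view agrees, and the red, green and purple look-alikes lie on the bench.

```bash
cat > h.py <<'E'
from workcell import *
import cv2,numpy as np
from scipy.spatial.transform import Rotation as Ro
from scipy.optimize import minimize
C={c:camera_params(c) for c in("side","top")}
def proj(c,P):
    p=C[c];return cv2.projectPoints(np.asarray(P,float).reshape(-1,1,3),np.array(p["rvec"]),np.array(p["tvec"]),p["K"],np.array([p["k1"],0,0,0,0.]))[0][:,0]
def back(c,uv,z):
    p=C[c];n=cv2.undistortPoints(np.array([[uv]],float),p["K"],np.array([p["k1"],0,0,0,0.]))[0,0]
    R=cv2.Rodrigues(np.array(p["rvec"]))[0];o=-R.T@np.array(p["tvec"]);d=R.T@np.r_[n,1];return o+d*(z-o[2])/d[2]
def box(x0,x1,y0,y1,z0,z1):return np.array([[x,y,z] for x in(x0,x1) for y in(y0,y1) for z in(z0,z1)])/1000
def cyl(cx,r,z0,z1):
    a=np.linspace(0,2*np.pi,40);return np.array([[cx+r*np.cos(t),r*np.sin(t),z] for t in a for z in(z0,z1)])/1000
S=4
def render(c,hulls,R,t):
    m=np.zeros((420*S,560*S),np.uint8)
    for h in hulls:
        q=cv2.convexHull(((proj(c,h@R.T+t)+.5)*S).astype(np.float32)).round().astype(np.int32);cv2.fillConvexPoly(m,q,1)
    return cv2.resize(m.astype(np.float32),(560,420),interpolation=cv2.INTER_AREA)
def cost(masks,hulls,R,t):
    s=0
    for c,m in masks.items():
        r=render(c,hulls,R,t);s+=1-np.minimum(r,m).sum()/np.maximum(r,m).sum()
    return s
def fit(masks,hulls,f,x0,steps):
    x0=np.array(x0,float);sx=np.vstack([x0]+[x0+np.eye(len(x0))[i]*steps[i] for i in range(len(x0))])
    return minimize(lambda x:cost(masks,hulls,*f(x)),x0,method="Nelder-Mead",options=dict(initial_simplex=sx,xatol=1e-4,fatol=1e-4))
LARGE=[cyl(0,46,0,88),box(-53,-43,-9,9,102,150),box(-50,-46,-9,9,0,150)]
MED=[cyl(37,33,0,76),box(-3,7,-9,9,99,147),box(0,4,-9,9,0,147)]
SMALL=[cyl(25,21,0,60),box(-3,7,-9,9,96,144),box(0,4,-9,9,0,144)]
E
cat > m1.py <<'E'
from h import *
im={c:cv2.imread(f"pics/{c}0.png") for c in C}
for c in C: grab_frame(c)
M={}
for c in C:
    d=silhouettes(c,"large");M[c]=d[0]["mask"].astype(np.float32);print(c,d[0]["p"],M[c].sum())
up=lambda x:(Ro.from_euler("z",x[2]).as_matrix(),np.array([x[0],x[1],0]))
b=back("top",(211,250),.044);print(b)
for y0 in(0,1.57,3.14,-1.57):
    r=fit(M,LARGE,up,[b[0],b[1],y0],[.01,.01,.5]);print("large",r.x.round(4),r.fun)
for c,w in(("top",[(355,185,385,212),(355,258,385,285)]),("side",[(318,148,340,175),(374,178,396,205)])):
    for n,(x0,y0,x1,y1),z in zip(("small","medium"),w,(.130,.1325)):
        g=im[c][y0:y1,x0:x1].max(2);m=g<30
        k,l,s,ce=cv2.connectedComponentsWithStats(m.astype(np.uint8));i=1+np.argmax(s[1:,4])
        print(c,n,s[i],ce[i]+[x0,y0],"->",back(c,ce[i]+[x0,y0],z).round(4),g.min())
for c,(x0,y0,x1,y1) in(("top",(345,175,425,305)),("side",(310,135,430,240))):
    k=5; cv2.imwrite(f"pics/z{c}.png",cv2.resize(np.clip(im[c][y0:y1,x0:x1]*1.6,0,255).astype(np.uint8),None,fx=k,fy=k,interpolation=0)[:600,:800])
a,b=cv2.imread("pics/ztop.png"),cv2.imread("pics/zside.png");h=600;o=np.zeros((h,1000,3),np.uint8)
o[:a.shape[0],:a.shape[1]]=a[:h];o[:b.shape[0],400:1000]=b[:,:600];cv2.imwrite("pics/v3.png",cv2.resize(o,(800,480)))
E
python3 m1.py
```

```text
side 0.59 2421.0
top 0.93 1464.0
[0.56716399 0.23013087 0.044     ]
large [ 0.5737  0.2197 -0.0437] 0.1948959231376648
large [0.572  0.2213 1.9169] 0.11903631687164307
large [0.5723 0.2201 3.4266] 0.3075070381164551
large [ 0.5737  0.2192 -0.4624] 0.19514644145965576
top small [ 7  9  8  8 46] [365.73913043 197.36956522] -> [ 0.6587 -0.1372  0.13  ] 11
top medium [ 8  9  8  8 51] [366.58823529 270.70588235] -> [ 0.4927 -0.1234  0.1325] 14
side small [  2   0  20  27 250] [330.252 161.752] -> [ 0.6531 -0.1411  0.13  ] 0
side medium [  0   7  19  20 214] [382.08878505 195.64018692] -> [ 0.4904 -0.1117  0.1325] 0
```

View pics/v3.png

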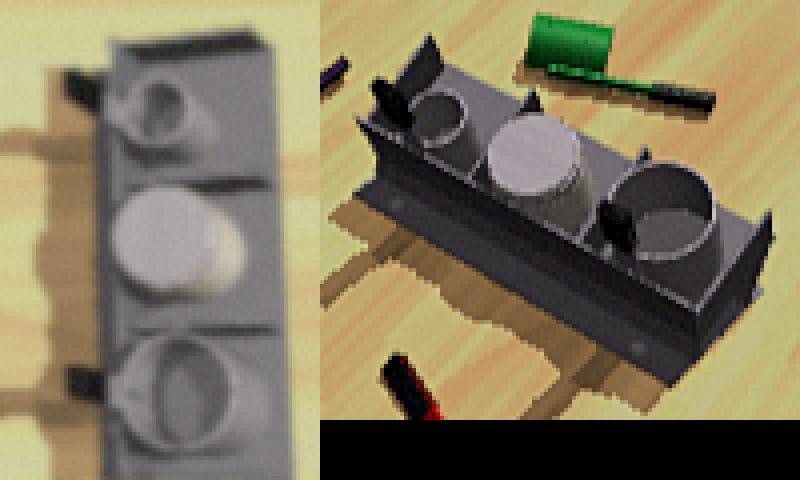

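```bash
cat > m2.py <<'E'
from h import *
im={c:cv2.imread(f"pics/{c}0.png") for c in C}
for c in C: grab_frame(c)
exp={("top","small"):(380,205),("top","medium"):(384,273),("side","small"):(340,165),("side","medium"):(395,190)}
M={}
for (c,n),e in exp.items():
    ds=[d for d in silhouettes(c,n)]
    ds=[(d["p"],np.hypot(*(np.argwhere(d["mask"]).mean(0)[::-1]-e)).round(1),d["mask"]) for d in ds if d["mask"].any()]
    print(c,n,[(round(p,2),q,m.sum()) for p,q,m in ds])
    ds=[d for d in ds if d[1]<14]
    if ds:M[c,n]=ds[0][2].astype(np.float32)
al=np.radians(30)
Rm=np.array([[np.cos(al),0,-np.sin(al)],[0,1,0],[np.sin(al),0,np.cos(al)]])
T={"small":SMALL,"medium":MED}
plate=np.array([[x,y,z] for x,z in((-64.5,76),(-35,25)) for y in(-132,132)])/1000
def poses(x):
    R=Ro.from_euler("z",x[2]).as_matrix();o=np.array([x[0],x[1],0]);d={}
    for n,y in(("small",x[3]),("medium",x[4])):d[n]=(R@Rm,o+R@[-.035,y,.025])
    return R,o,d
def c_(x):
    R,o,d=poses(x);s=0
    for (c,n),m in M.items():
        r=render(c,T[n],*d[n])
        if c=="side":r=r*(1-render(c,[plate],R,o))
        s+=1-np.minimum(r,m).sum()/np.maximum(r,m).sum()
    return s
best=None
for sg in(1,):
    x0=np.array([.58,-.22,-1.65,.087,-.087])
    sx=np.vstack([x0]+[x0+np.eye(5)[i]*v for i,v in enumerate((.01,.01,.08,.01,.01))])
    r=minimize(c_,x0,method="Nelder-Mead",options=dict(initial_simplex=sx,xatol=1e-4,fatol=1e-4,maxiter=600))
    print(r.x.round(4),r.fun)
R,o,d=poses(r.x)
for n,h in(("small",.120),("medium",.123)):print(n,"grip",(d[n][0]@[.002,0,h]+d[n][1]).round(4))
np.save("rack.npy",r.x)
out=[]
for c,(x0,y0,x1,y1) in(("top",(345,175,425,305)),("side",(310,135,430,240))):
    k=5;I=cv2.resize(np.clip(im[c]*1.6,0,255).astype(np.uint8),None,fx=k,fy=k,interpolation=0)
    H=[(h@d[n][0].T+d[n][1]) for n in T for h in T[n]]+[plate@R.T+o]
    for h in H:cv2.polylines(I,[cv2.convexHull(((proj(c,h)+.5)*k).astype(np.float32)).astype(np.int32)],True,(0,255,0),1)
    out.append(I[y0*k:y1*k,x0*k:x1*k])
o=np.zeros((650,1000,3),np.uint8);a,b=out;o[:a.shape[0],:400]=a;o[:b.shape[0],400:]=b;cv2.imwrite("pics/v4.png",cv2.resize(o,(800,520)))
E
python3 m2.py
```

```text
top small [(0.96, np.float64(2.7), np.int64(447)), (0.94, np.float64(99.0), np.int64(602)), (0.68, np.float64(53.6), np.int64(552))]
top medium [(0.74, np.float64(6.0), np.int64(1028))]
side small [(0.91, np.float64(41.2), np.int64(406)), (0.87, np.float64(49.4), np.int64(417)), (0.85, np.float64(2.4), np.int64(330)), (0.59, np.float64(88.5), np.int64(685))]
side medium [(0.59, np.float64(1.8), np.int64(814))]
[ 0.5611 -0.2242 -1.6381  0.0899 -0.0749] 0.4718642234802246
small grip [ 0.6571 -0.1372  0.1299]
medium grip [ 0.4927 -0.1246  0.1325]
```

View pics/v4.png

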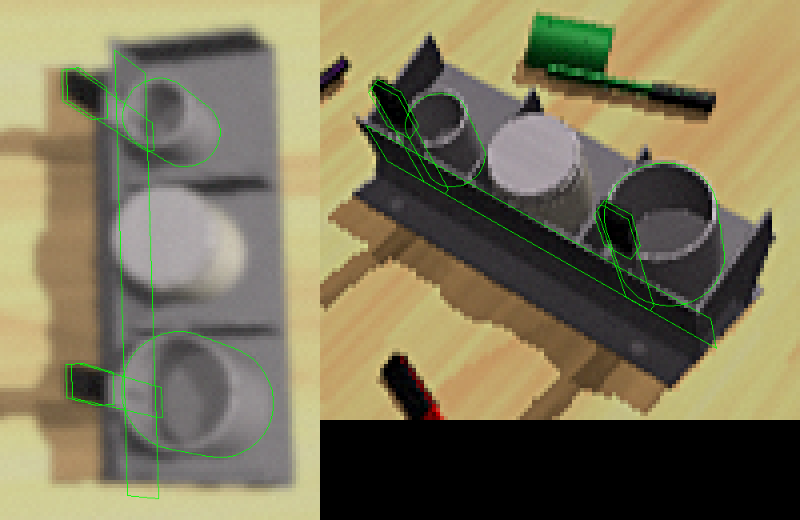

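Overlay: the modelled sleeves sit on the real ones in both views (medium ≈(366,271) top and (384,192) side), so the grip points hold to about 2 mm. Moving to hover over the medium sleeve.

```bash
cat > go.py <<'E'
# usage: go.py x y z(grasp point) [yaw]  -> shift in creep units from the measured pose
import sys
from h import *
s=status.observe();p=np.array(s["position"]);rp=s["tool_rot"];R=Ro.from_euler("xyz",rp).as_matrix()
print("t",round(s["clock"],2),"grasp",(p-.011*R[:,2]).round(4),"rpy",np.round(rp,4),"w",round(s["grip_width"],4),"ff",round(float(s["finger_force"]),1),"F",np.round(s["force"],1),"q",np.round(s["qpos"],2))
if len(sys.argv)>3:
    t=np.array(list(map(float,sys.argv[1:4])));d=R.T@(t-(p-.011*R[:,2]))
    y=float(sys.argv[4]) if len(sys.argv)>4 else rp[2]
    tw=-((y-rp[2]+np.pi)%(2*np.pi)-np.pi)
    print("shift",(d/.06).round(3),"twist",round(np.degrees(tw)/8,3),"dist units",round(np.linalg.norm(d)/.06,2))
E
python3 go.py .4927 -.1225 .24 3.08; python3 go.py .40 .2 .24 3.08
python3 -m creep '[[-0.45,-1,0,-1,1],[-0.55,-2,0,-1.7,1],[-0.65,-3,0,-1.7,1],[-0.75,-4,0,-1.7,1],[-0.9,-5,0,-1.7,1]]'; python3 go.py .4927 -.1225 .24 3.08
```

```text
t 1.5 grasp [0.1828 0.5976 0.2503] rpy [-3.1416  0.      2.8447] w 0.0856 ff 0.0 F [ 0.6 -0.4 -1. ] q [-1.34  0.52 -0.04  1.6   0.02  1.02 -0.11]
shift [-8.45  -9.966  0.172] twist -1.685 dist units 13.07
t 1.5 grasp [0.1828 0.5976 0.2503] rpy [-3.1416  0.      2.8447] w 0.0856 ff 0.0 F [ 0.6 -0.4 -1. ] q [-1.34  0.52 -0.04  1.6   0.02  1.02 -0.11]
shift [-5.4   -5.279  0.172] twist -1.685 dist units 7.55
clock: 2.12
position: [0.1463, 0.2932, 0.2392]
tool_rot: [3.141, 0.0, 3.082]
force: [0.6, -0.2, 0.7]
grip_width: 0.0856
finger_force: 0.0
t 2.12 grasp [0.1463 0.2931 0.2502] rpy [3.1412e+00 1.0000e-04 3.0822e+00] w 0.0856 ff 0.0 F [ 0.6 -0.2  0.7] q [-1.19  0.04 -0.11  2.3   0.01  0.81  0.22]
shift [-6.175 -6.573  0.169] twist 0.016 dist units 9.02
```

```bash

python3 -m creep '[[-0.95,-0.2,0,0,0.8],[-1.9,-0.4,0,0,0.6],[-2.85,-0.7,0,0,0.6],[-3.75,-1.1,0,0,0.6],[-4.5,-1.7,0,0,0.6]]'; python3 go.py .4927 -.1225 .20 3.08
```

```text
clock: 2.75
position: [0.4121, 0.1763, 0.2394]
tool_rot: [3.141, 0.001, 3.083]
force: [-0.4, 0.9, -0.8]
grip_width: 0.0512
finger_force: 0.0
t 2.75 grasp [0.412  0.1763 0.2504] rpy [3.1412e+00 7.0000e-04 3.0828e+00] w 0.0512 ff 0.0 F [-0.4  0.9 -0.8] q [-0.7   0.24  0.19  2.05 -0.06  0.85  1.04]
shift [-1.634 -4.893  0.839] twist 0.02 dist units 5.23
```

```bash

python3 -m creep '[[-0.33,-0.95,0,0,0.5],[-0.66,-1.9,0,0,0.5],[-1,-2.85,0.2,0,0.5],[-1.3,-3.8,0.4,0,0.5],[-1.6,-4.75,0.6,0,0.5]]'|head -2; python3 go.py .4927 -.1225 .16 3.08
```

```text
clock: 3.38
position: [0.4895, -0.1149, 0.2031]
t 3.38 grasp [ 0.4895 -0.1149  0.2141] rpy [3.1415e+00 7.0000e-04 3.0826e+00] w 0.0426 ff 0.0 F [1.5 0.3 0.1] q [-0.13  0.39  0.32  1.97 -0.17  0.81  1.79]
shift [-0.061 -0.123  0.902] twist 0.019 dist units 0.91
```

```bash

python3 -m creep '[[-0.06,-0.12,0,0,0.65],[-0.06,-0.12,0.4,0,0.65],[-0.06,-0.12,0.8,0,0.65],[-0.06,-0.12,1.1,0,0.65],[-0.06,-0.12,1.3,0,0.65]]' 20; python3 go.py .4927 -.1225 .135 3.08
python3 - <<'E'
from h import *
a=grab_frame("top")[225:325,320:440];b=grab_frame("side")[140:240,330:450]
o=np.hstack([a,b]);cv2.imwrite("pics/v5.png",cv2.resize(np.clip(o*1.7,0,255).astype(np.uint8),(800,333),interpolation=2))
print(proj("top",[[.4927,-.1246,.1325]]),proj("side",[[.4927,-.1246,.1325]]))
E
```

```text
clock: 4.0
position: [0.4922, -0.1199, 0.1247]
tool_rot: [3.141, -0.0, 3.083]
force: [0.1, -0.6, 0.5]
grip_width: 0.0554
finger_force: 0.0
t 4.0 grasp [ 0.4922 -0.1199  0.1357] rpy [ 3.1414e+00 -3.0000e-04  3.0828e+00] w 0.0554 ff 0.0 F [ 0.1 -0.6  0.5] q [-0.08  0.52  0.27  2.02 -0.23  0.63  1.85]
shift [-0.011 -0.043  0.012] twist 0.02 dist units 0.05
[[367.1201275  270.68564268]] [[383.98118512 192.16907397]]
```

View pics/v5.png

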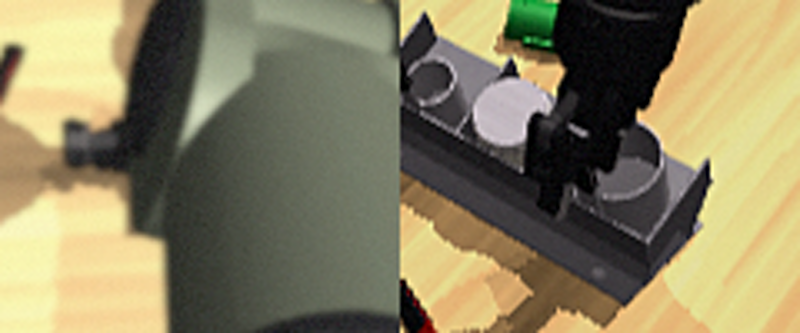

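The side view shows the gripper over the medium sleeve, around crop (560,170), with the jaws on either side of it. Closing gently.

```bash

python3 -m creep '[[0,-0.03,0,0,0.4],[0,-0.03,0,0,0.2],[0,-0.03,0,0,0],[0,-0.03,0,0,0],[0,-0.03,0,0,0]]' 20; python3 go.py
```

```text
clock: 4.72
position: [0.4925, -0.123, 0.1262]
tool_rot: [-3.141, 0.002, 3.082]
force: [-0.4, -3.1, 6.1]
grip_width: 0.028
finger_force: 18.4
t 4.72 grasp [ 0.4925 -0.123   0.1372] rpy [-3.1409e+00  1.6000e-03  3.0815e+00] w 0.028 ff 18.4 F [-0.4 -3.1  6.1] q [-0.07  0.52  0.27  2.02 -0.22  0.63  1.85]
```

```bash

python3 -m creep '[[0,0.08,-0.17,0,0],[0,0.17,-0.34,0,0],[0,0.26,-0.51,0,0],[0,0.35,-0.7,0,0],[0,0.45,-0.87,0,0]]' 20; python3 go.py
```

```text
clock: 5.35
position: [0.4937, -0.0965, 0.1784]
tool_rot: [-3.14, 0.001, 3.081]
force: [-0.5, -8.3, -2.1]
grip_width: 0.0248
finger_force: 20.2
t 5.35 grasp [ 0.4937 -0.0965  0.1894] rpy [-3.1401e+00  9.0000e-04  3.0811e+00] w 0.0248 ff 20.2 F [-0.5 -8.3 -2.1] q [-0.16  0.43  0.31  1.99 -0.18  0.75  1.77]
```

```bash

python3 -m creep '[[0,0.08,-0.2,0,0],[0,0.16,-0.4,0,0],[0,0.24,-0.6,0,0],[0,0.32,-0.85,0,0],[0,0.4,-1.1,0,0]]' 20; python3 go.py
```

```text
clock: 5.98
position: [0.4951, -0.071, 0.2445]
tool_rot: [3.142, -0.0, 3.082]
force: [0.1, 1.1, -2.5]
grip_width: 0.0099
finger_force: 20.6
t 5.97 grasp [ 0.4951 -0.071   0.2555] rpy [ 3.1416 -0.      3.0822] w 0.0099 ff 20.6 F [ 0.1  1.1 -2.5] q [-0.24  0.33  0.33  1.93 -0.14  0.9   1.67]
```

```bash

python3 -m creep '[[0,0.05,-0.3,0,0],[0,0.3,-0.6,-0.5,0],[0,0.6,-0.8,-1,0],[0,1.2,-0.8,-2,0],[0,1.8,-0.8,-3,0]]' 60; python3 go.py .5545 .2516 .30 3.663
```

```text
clock: 6.6
position: [0.5014, 0.0382, 0.2919]
tool_rot: [3.142, 0.0, -2.776]
force: [-0.1, -0.6, -3.0]
grip_width: 0.009
finger_force: 61.9
t 6.6 grasp [0.5014 0.0382 0.3029] rpy [ 3.1415e+00  3.0000e-04 -2.7764e+00] w 0.009 ff 61.9 F [-0.1 -0.6 -3. ] q [-0.37  0.27  0.22  1.86 -0.07  1.02  1.81]
shift [-2.096  3.007  0.049] twist -1.119 dist units 3.67
```

```bash

python3 -m creep '[[-0.4,0.6,-0.1,-0.4,0],[-0.9,1.3,-0.1,-0.8,0],[-1.5,2.1,-0.1,-1.1,0],[-2.05,2.9,-0.1,-1.1,0],[-2.1,3,-0.1,-1.1,0]]' 60|head -2; cat > m3.py <<'E'
from h import *
import sys
n=sys.argv[1]; T={"small":SMALL,"medium":MED}[n];ax={"small":.025,"medium":.037}[n]
s=status.observe();p=np.array(s["position"])+[0,0,.011];yaw=s["tool_rot"][2]
# held measure: handle (outward) along +tool y => measure x axis = -tool y
yx=np.arctan2(np.cos(yaw),-np.sin(yaw))
M={};im={}
for c in C:
    im[c]=grab_frame(c);ds=silhouettes(c,n)
    e=proj(c,[p-[0,0,.09]])[0]
    ds=[d for d in ds if d["mask"].any() and np.hypot(*(np.argwhere(d["mask"]).mean(0)[::-1]-e))<50]
    print(c,[(round(d["p"],2),d["mask"].sum()) for d in ds])
    if ds:M[c]=ds[0]["mask"].astype(np.float32)
fix=lambda x:(Ro.from_euler("z",yx).as_matrix()@Ro.from_euler("xy",x[3:5]).as_matrix(),x[:3])
body=[T[0]]+[np.vstack([T[2][T[2][:,2]<.01],T[2][T[2][:,2]>.01]-[0,0,.05]])]
R=Ro.from_euler("z",yx).as_matrix()
x0=np.r_[p-R@[.002,0,.124],0,0]
if M:
    r=fit(M,body,fix,x0,[.005,.005,.005,.03,.03]);Rf,t=fix(r.x)
    print("fit origin",r.x.round(4),r.fun,"expected",x0.round(4),"base",(t+Rf@[ax,0,0]).round(4),"dz grip-base",(p[2]-(t+Rf@[ax,0,0])[2]).round(4))
np.save("held.npy",np.r_[x0])
o=[]
for c in C:
    k=4;I=cv2.resize(np.clip(im[c]*1.6,0,255).astype(np.uint8),None,fx=k,fy=k,interpolation=0)
    H=[(h@R.T+x0[:3],(0,255,0)) for h in T]
    RL=Ro.from_euler("z",1.917).as_matrix();H+=[(h@RL.T+[.572,.2213,0],(255,0,255)) for h in LARGE+[cyl(0,46,88,88)]]
    if M:H+=[(h@Rf.T+t,(0,255,255)) for h in body]
    for h,col in H:cv2.polylines(I,[cv2.convexHull(((proj(c,h)+.5)*k).astype(np.float32)).astype(np.int32)],True,col,1)
    u=proj(c,[[.572,.22,.12]])[0]*k;u=u.astype(int);o.append(I[max(0,u[1]-290):u[1]+290,max(0,u[0]-200):u[0]+200])
h=min(a.shape[0] for a in o);cv2.imwrite(sys.argv[2],np.hstack([a[:h] for a in o]))
E
python3 go.py .5545 .2516 .30 3.663;python3 m3.py medium pics/v6.png
```

```text
clock: 7.22
position: [0.5553, 0.2545, 0.2967]
t 7.22 grasp [0.5553 0.2545 0.3077] rpy [ 3.1401e+00 -7.0000e-04 -2.6220e+00] w 0.0095 ff 61.9 F [ 0.  -1.  -2.9] q [-0.61  0.45  0.12  1.58 -0.06  1.12  1.61]
shift [ 0.035 -0.035  0.129] twist -0.013 dist units 0.14
side [(0.77, np.int64(1543))]
top [(0.58, np.int64(838))]
fit origin [0.5608 0.2561 0.1719 0.2422 0.0494] 0.417779803276062 expected [0.5543 0.2562 0.1837 0.     0.    ] base [0.5792 0.2241 0.17  ] dz grip-base 0.1377
```

View pics/v6.png

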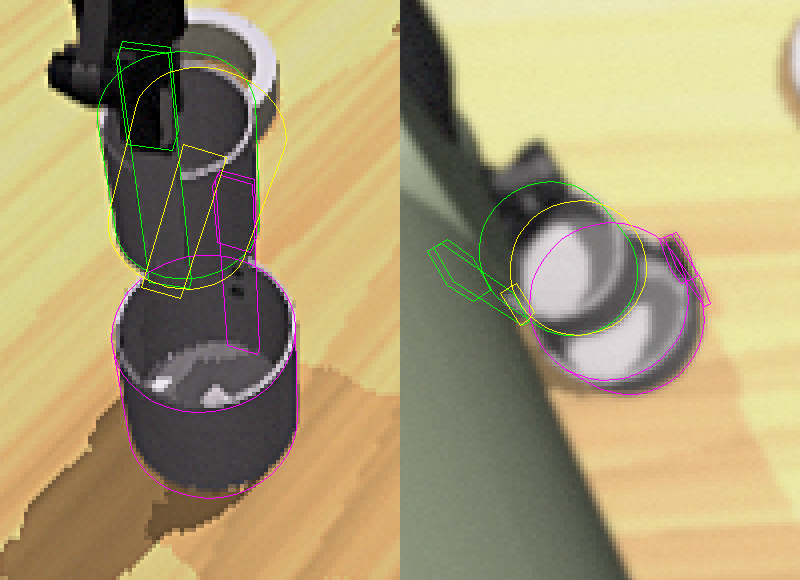

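The side view shows the held medium upright over the large one, with its rim around crop (178,115). The green expected pose and the magenta large outline both match the picture; the yellow network fit is spoiled by occlusion, so I ignore it. Descending.

```bash

python3 -m creep '[[0.03,-0.03,0.4,0,0],[0.03,-0.03,0.8,0,0],[0.03,-0.03,1.1,0,0],[0.03,-0.03,1.3,0,0],[0.03,-0.03,1.3,0,0]]' 60|head -2; python3 go.py .5545 .2523 .127 3.663
python3 -m creep '[[0,0,0.1,0,0],[0,0,0.25,0,0],[0,0,0.4,0,0],[0,0,0.55,0,0],[0,0,0.6,0,0]]' 60|sed -n '2p;4,6p'; python3 go.py .5545 .2523 .127 3.663
```

```text
clock: 8.05
position: [0.5554, 0.2461, 0.2193]
t 8.05 grasp [0.5554 0.2461 0.2303] rpy [-3.1415e+00 -9.0000e-04 -2.6294e+00] w 0.0095 ff 61.9 F [ 0.5  0.1 -1.8] q [-0.59  0.52  0.11  1.67 -0.07  0.95  1.63]
shift [-0.04   0.098  1.721] twist -0.066 dist units 1.72
position: [0.5553, 0.2467, 0.1827]
force: [0.9, 0.7, -3.1]
grip_width: 0.0091
finger_force: 61.9
t 8.68 grasp [0.5553 0.2467 0.1937] rpy [-3.1416e+00 -9.0000e-04 -2.6286e+00] w 0.0091 ff 61.9 F [ 0.9  0.7 -3.1] q [-0.59  0.56  0.1   1.71 -0.07  0.88  1.63]
shift [-0.035  0.088  1.112] twist -0.06 dist units 1.12
```

```bash

python3 -m creep '[[-0.03,0.08,0,0,0],[-0.03,0.08,0.1,0,0],[-0.03,0.08,0.25,0,0],[-0.03,0.08,0.4,0,0],[-0.03,0.08,0.5,0,0]]' 60|sed -n '2p;4,6p'; python3 go.py .5545 .2523 .127 3.663
python3 -m creep '[[0,0,0.1,0,0],[0,0,0.2,0,0],[0,0,0.3,0,0],[0,0,0.38,0,0],[0,0,0.4,0,0]]' 60|sed -n '2p;4,6p'; python3 go.py .5545 .2523 .127 3.663
```

```text
position: [0.5545, 0.2517, 0.1526]
force: [-0.4, -0.3, -1.5]
grip_width: 0.0093
finger_force: 62.0
t 9.3 grasp [0.5545 0.2517 0.1636] rpy [-3.1415e+00 -8.0000e-04 -2.6286e+00] w 0.0093 ff 62.0 F [-0.4 -0.3 -1.5] q [-0.59  0.6   0.1   1.73 -0.07  0.82  1.62]
shift [-0.005  0.009  0.611] twist -0.061 dist units 0.61
position: [0.5546, 0.2518, 0.1292]
force: [0.0, -0.1, -1.4]
grip_width: 0.0089
finger_force: 62.0
t 9.93 grasp [0.5546 0.2518 0.1402] rpy [-3.1416e+00 -4.0000e-04 -2.6286e+00] w 0.0089 ff 62.0 F [ 0.  -0.1 -1.4] q [-0.59  0.63  0.09  1.74 -0.08  0.77  1.63]
shift [-0.002  0.008  0.219] twist -0.06 dist units 0.22
```

Base should be about 13 mm above the floor; creep down until contact.

```bash

for i in 1 2; do python3 -m creep '[[0,0,0.03,0,0],[0,0,0.06,0,0],[0,0,0.09,0,0],[0,0,0.09,0,0]]' 60|sed -n '2p;4,6p'; done
```

```text
position: [0.5549, 0.2522, 0.1244]
force: [-0.5, 1.0, 2.0]
grip_width: 0.0089
finger_force: 62.6
position: [0.5565, 0.2542, 0.1235]
force: [-16.1, 0.7, 67.5]
grip_width: 0.0091
finger_force: 73.9
```

```bash

python3 -m creep '[[0,0,-0.05,0,0],[0,0,-0.085,0,0],[0,0,-0.085,0,0]]' 60|sed -n '2p;4,6p'; python3 -m creep '[[0,0,0,0,0],[0,0,0,0,0]]' 20|sed -n '2p;4,6p'; python3 m3.py medium pics/v7.png
```

```text
position: [0.5547, 0.2519, 0.1239]
force: [-2.5, -0.5, 8.8]
grip_width: 0.0095
finger_force: 65.0
position: [0.5547, 0.2519, 0.1239]
force: [-3.0, 0.6, 9.3]
grip_width: 0.0092
finger_force: 65.1
side []
top [(0.87, np.int64(463))]
fit origin [ 0.5638  0.2618 -0.0435  0.2228  0.056 ] 0.24804449081420898 expected [0.5537 0.2537 0.0109 0.     0.    ] base [ 0.582   0.2296 -0.0456] dz grip-base 0.1805
```

View pics/v7.png

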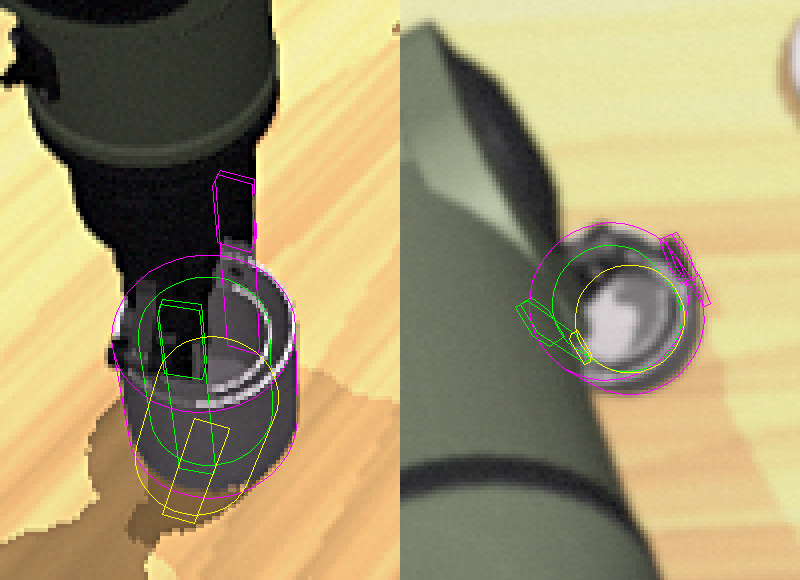

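Medium is seated: its rim lies inside the large one, level, around crop (208,345) in the side view, and contact was felt at the expected height. Releasing and retreating.

```bash

python3 -m creep '[[0,0,0,0,0.1],[0,0,0,0,0.2],[0,0,0,0,0.3],[0,0,0,0,0.3]]' 20|sed -n '2p;4,6p'; python3 -m creep '[[0,0,-0.2,0,0.3],[0,0,-0.6,0,0.3],[0,0,-1.2,0,0.3],[0,0,-2,0,0.3],[0,0,-2.2,0,0.3]]' |sed -n '2p;4,6p'
python3 go.py .6571 -.1372 .25 3.08
```

```text
position: [0.5547, 0.2517, 0.1236]
force: [-0.1, 1.7, -0.3]
grip_width: 0.0257
finger_force: 0.0
position: [0.5557, 0.2522, 0.2596]
force: [0.1, 0.2, -0.9]
grip_width: 0.0254
finger_force: 0.0
t 12.88 grasp [0.5557 0.2522 0.2706] rpy [-3.1416  0.0048 -2.6288] w 0.0254 ff 0.0 F [ 0.1  0.2 -0.9] q [-0.6   0.48  0.12  1.63 -0.06  1.03  1.61]
shift [ 1.713 -6.484  0.336] twist 4.114 dist units 6.71
```

```bash

python3 -m creep '[[0.2,-0.9,0,0.8,0.5],[0.5,-1.8,0,1.6,0.65],[0.8,-2.8,0,2.4,0.65],[1,-3.75,0,3.2,0.65],[1.2,-4.7,0,4.1,0.65]]' |sed -n '2p'
python3 go.py .6571 -.1372 .20 3.08
python3 - <<'E'
from h import *
I=grab_frame("top");J=grab_frame("side");k=4;o=[]
for c,A in(("top",I),("side",J)):
    A=cv2.resize(np.clip(A*1.6,0,255).astype(np.uint8),None,fx=k,fy=k,interpolation=0);u=(proj(c,[[.572,.222,.08]])[0]*k).astype(int)
    R=Ro.from_euler("z",-1.047).as_matrix()  # medium x axis = -(120 deg) 
    H=[h@R.T+np.array([.572,.222,.003])-R@[.037,0,0] for h in MED+[cyl(37,33,76,76)]]
    RL=Ro.from_euler("z",1.917).as_matrix();
    for h in H:cv2.polylines(A,[cv2.convexHull(((proj(c,h)+.5)*k).astype(np.float32)).astype(np.int32)],True,(0,255,0),1)
    cv2.polylines(A,[cv2.convexHull(((proj(c,cyl(0,46,88,88)+[.572,.222,0])+.5)*k).astype(np.float32)).astype(np.int32)],True,(255,0,255),1)
    o.append(A[u[1]-200:u[1]+200,u[0]-200:u[0]+200])
cv2.imwrite("pics/v8.png",np.hstack(o))
E
```

```text
position: [0.6306, -0.031, 0.2561]
t 13.5 grasp [ 0.6306 -0.031   0.2671] rpy [3.1414e+00 2.0000e-04 3.0784e+00] w 0.0556 ff 0.0 F [0.8 0.5 0.6] q [-0.24  0.53  0.3   1.58 -0.17  1.06  1.61]
shift [-0.552 -1.739  1.119] twist -0.011 dist units 2.14
```

View pics/v8.png

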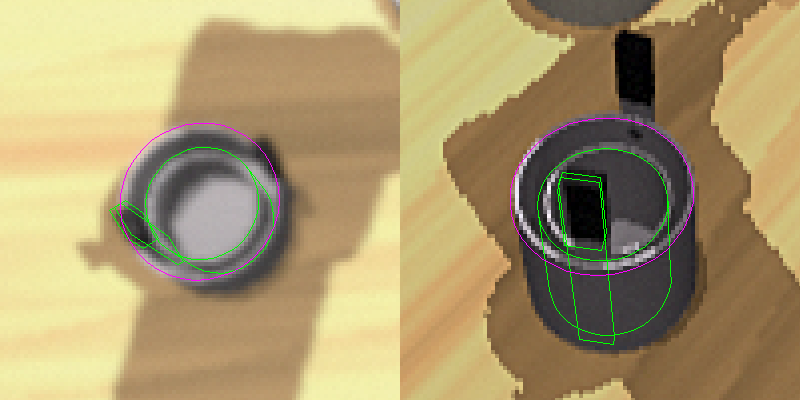

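The medium stands flat inside the large, sleeves about 170° apart; its axis is ≈1 px (2 mm) right of the model. Refine the numbers, then go for the small.

```bash
python3 - <<'E'
from h import *
e={c:proj(c,[[.571,.22,.09]])[0] for c in C}
for n in("medium","large"):
    M={}
    for c in C:
        ds=[d for d in silhouettes(c,n) if d["mask"].any() and np.hypot(*(np.argwhere(d["mask"]).mean(0)[::-1]-e[c]))<20]
        print(n,c,[(round(d["p"],2),int(d["mask"].sum())) for d in ds])
        if ds:M[c]=ds[0]["mask"].astype(np.float32)
    if n=="large":
        r=fit(M,LARGE,lambda x:(Ro.from_euler("z",x[2]).as_matrix(),np.array([x[0],x[1],0])),[.572,.2213,1.917],[.005,.005,.1])
        print(r.x.round(4),r.fun)
    else:
        top=[cyl(0,33,75,76),box(-40,-30,-9,9,99,147),box(-37,-33,-9,9,72,147)]
        r=fit(M,top,lambda x:(Ro.from_euler("z",x[2]).as_matrix(),np.array([x[0],x[1],.003])),[.572,.2213,-1.047],[.005,.005,.1])
        print(r.x.round(4),r.fun)
E
python3 -m creep '[[-0.3,-0.9,0.1,0,0.65],[-0.55,-1.74,0.3,0,0.65],[-0.55,-1.74,0.7,0,0.65],[-0.55,-1.74,1.1,0,0.65],[-0.55,-1.74,1.1,0,0.65]]' 20|sed -n '2p'
python3 go.py .6571 -.1355 .133 3.08
```

```text
medium side [(0.83, 774)]
medium top [(0.86, 766)]
[ 0.5682  0.22   -1.0674] 0.24714559316635132
large side [(0.7, 1841)]
large top [(0.78, 713)]
[0.572  0.2206 1.9318] 0.8645311594009399
position: [0.6564, -0.1337, 0.1884]
t 14.43 grasp [ 0.6565 -0.1338  0.1994] rpy [ 3.1408e+00 -2.9000e-03  3.0841e+00] w 0.0554 ff 0.0 F [ 0.2 -0.5  0.5] q [-0.06  0.67  0.28  1.53 -0.21  0.98  1.79]
shift [-0.016 -0.029  1.107] twist 0.029 dist units 1.11
```

```bash

python3 -m creep '[[-0.02,-0.03,0.35,0,0.65],[-0.02,-0.03,0.7,0,0.65],[-0.02,-0.03,1,0,0.65],[-0.02,-0.03,1.1,0,0.65],[-0.02,-0.03,1.1,0,0.65]]' 20|sed -n '2p;4p'
python3 -m creep '[[0,0,0,0,0.4],[0,0,0,0,0.2],[0,0,0,0,0],[0,0,0,0,0],[0,0,0,0,0]]' 20; python3 go.py .6571 -.1355 .133 3.08
```

```text
position: [0.6583, -0.1372, 0.1238]
force: [0.4, -0.7, 0.0]
clock: 15.68
position: [0.6587, -0.1373, 0.1248]
tool_rot: [-3.141, 0.002, 3.082]
force: [-1.1, 0.7, 6.8]
grip_width: 0.0279
finger_force: 18.6
t 15.68 grasp [ 0.6587 -0.1373  0.1358] rpy [-3.1414e+00  1.5000e-03  3.0823e+00] w 0.0279 ff 18.6 F [-1.1  0.7  6.8] q [-0.04  0.74  0.26  1.57 -0.23  0.86  1.81]
shift [0.029 0.029 0.047] twist 0.016 dist units 0.06
```

Same signature as before (28 mm at 30°). Lift along the measure's axis.

```bash

python3 -m creep '[[0,0.08,-0.17,0,0],[0,0.17,-0.34,0,0],[0,0.26,-0.51,0,0],[0,0.35,-0.7,0,0],[0,0.45,-0.87,0,0]]' 20|sed -n '2p;4,6p'
python3 -m creep '[[0,0.08,-0.2,0,0],[0,0.16,-0.4,0,0],[0,0.24,-0.6,0,0],[0,0.32,-0.85,0,0],[0,0.4,-1.1,0,0]]' 20|sed -n '2p;4,6p'; python3 go.py
```

```text
position: [0.6597, -0.112, 0.177]
force: [-0.7, -7.7, -0.6]
grip_width: 0.024
finger_force: 20.5
position: [0.6613, -0.0859, 0.2431]
force: [0.3, -0.3, -1.7]
grip_width: 0.0097
finger_force: 27.6
t 16.93 grasp [ 0.6613 -0.0859  0.2541] rpy [3.1416e+00 1.0000e-04 3.0822e+00] w 0.0097 ff 27.6 F [ 0.3 -0.3 -1.7] q [-0.15  0.61  0.3   1.49 -0.19  1.08  1.71]
```

```bash

python3 -m creep '[[0,0.1,-0.4,0,0],[0,0.4,-0.8,1,0],[0,1,-0.9,2.3,0],[0.1,1.8,-0.9,3.6,0],[0.3,2.6,-0.9,4.9,0]]' 60|sed -n '2p'
python3 go.py .5903 .2297 .305 2.007
```

```text
position: [0.6524, 0.072, 0.2966]
t 17.55 grasp [0.6524 0.072  0.3076] rpy [3.1412e+00 1.0000e-04 2.3917e+00] w 0.009 ff 62.4 F [ 0.4  0.3 -2.6] q [-0.5   0.57  0.48  1.46 -0.27  1.18  0.84]
shift [2.549 1.217 0.044] twist 2.755 dist units 2.82
```

```bash

python3 -m creep '[[0.8,0.4,0,1.2,0],[1.6,0.8,0,2.5,0],[2.3,1.1,0,2.75,0],[2.55,1.22,0,2.75,0],[2.55,1.22,0,2.75,0]]' 60|sed -n '2p'
python3 -m creep '[[0,0,0,0,0],[0,0,0,0,0]]' |sed -n '2p'
python3 go.py .5903 .2297 .305 2.007
python3 - <<'E'
from h import *
s=status.observe();p=np.array(s["position"])+[0,0,.011];yaw=s["tool_rot"][2];yx=np.arctan2(np.cos(yaw),-np.sin(yaw));R=Ro.from_euler("z",yx).as_matrix();x0=p-R@[.002,0,.124]
o=[];k=4
for c in C:
    A=cv2.resize(np.clip(grab_frame(c)*1.6,0,255).astype(np.uint8),None,fx=k,fy=k,interpolation=0)
    H=[(h@R.T+x0,(0,255,0)) for h in SMALL+[cyl(25,21,60,60)]]+[(cyl(0,33,79,79)+[.5695,.22,0],(0,255,255))]
    for h,q in H:cv2.polylines(A,[cv2.convexHull(((proj(c,h)+.5)*k).astype(np.float32)).astype(np.int32)],True,q,1)
    u=(proj(c,[[.572,.22,.13]])[0]*k).astype(int);o.append(A[max(0,u[1]-280):u[1]+280,u[0]-200:u[0]+200])
h=min(a.shape[0] for a in o);cv2.imwrite("pics/v9.png",np.hstack([a[:h] for a in o]))
E
```

```text
position: [0.5892, 0.2289, 0.2964]
position: [0.5901, 0.2264, 0.2962]
t 18.43 grasp [0.5901 0.2264 0.3072] rpy [3.1415e+00 4.0000e-04 2.0120e+00] w 0.0088 ff 62.4 F [ 0.7 -0.3 -2. ] q [-0.82  0.54  0.57  1.53 -0.31  1.16  0.24]
shift [0.048 0.027 0.036] twist 0.036 dist units 0.07
```

View pics/v9.png

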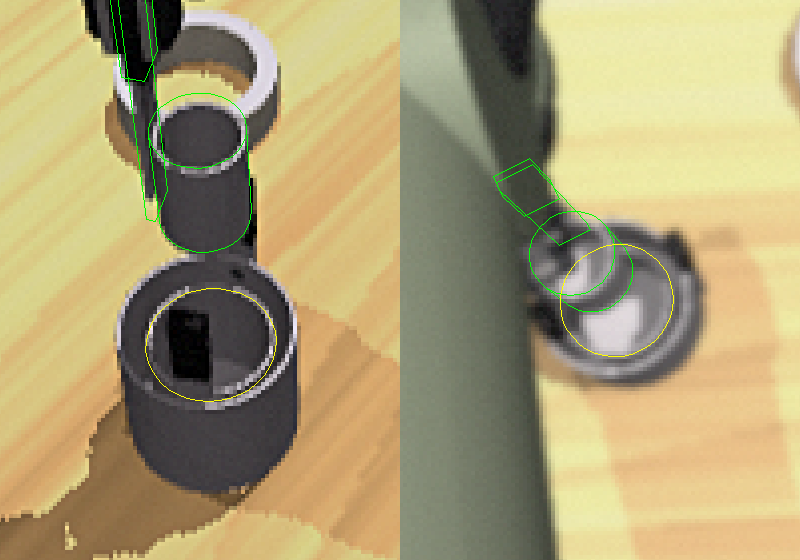

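The small hangs upright over the nest: rim around crop (201,138), within about 2 px of the model and ≈4 mm lower, with the medium rim matching the yellow ring. Descend, correcting on the way.

```bash

python3 -m creep '[[0.05,0.03,0.3,0,0],[0.05,0.03,0.7,0,0],[0.05,0.03,1,0,0],[0.05,0.03,1.2,0,0],[0.05,0.03,1.2,0,0]]' 60|sed -n '2p;4p'; python3 go.py .5903 .2297 .136 2.007|tail -1
```

```text
position: [0.5896, 0.2313, 0.2232]
force: [-0.4, 0.4, -1.2]
shift [-2.900e-02  1.000e-03  1.636e+00] twist 0.049 dist units 1.64
```

```bash

python3 -m creep '[[-0.02,0,0.15,0,0],[-0.02,0,0.3,0,0],[-0.02,0,0.45,0,0],[-0.02,0,0.6,0,0],[-0.02,0,0.6,0,0]]' 60|sed -n '2p;4p'; python3 go.py .5903 .2297 .136 2.007|tail -1
python3 -m creep '[[0,0,0.15,0,0],[0,0,0.3,0,0],[0,0,0.45,0,0],[0,0,0.6,0,0],[0,0,0.6,0,0]]' 60|sed -n '2p;4p'; python3 go.py .5903 .2297 .136 2.007|tail -1
```

```text
position: [0.59, 0.2303, 0.1872]
force: [-0.5, 0.8, -1.0]
shift [-1.000e-02  1.000e-03  1.037e+00] twist 0.051 dist units 1.04
position: [0.5901, 0.2302, 0.1512]
force: [0.2, -0.2, -1.8]
shift [-0.009  0.     0.437] twist 0.05 dist units 0.44
```

```bash

python3 -m creep '[[0,0,0.07,0,0],[0,0,0.14,0,0],[0,0,0.21,0,0],[0,0,0.28,0,0],[0,0,0.28,0,0]]' 60|sed -n '2p;4p'
python3 -m creep '[[0,0,0.03,0,0],[0,0,0.06,0,0],[0,0,0.06,0,0]]' 60|sed -n '2p;4p'
```

```text
position: [0.5902, 0.2303, 0.1349]
force: [0.3, 0.6, -1.8]
position: [0.5903, 0.2303, 0.1315]
force: [0.1, -0.4, -1.6]
```

```bash

python3 -m creep '[[0,0,0.03,0,0],[0,0,0.05,0,0],[0,0,0.05,0,0]]' 60|sed -n '2p;4p'
python3 -m creep '[[0,0,0.02,0,0],[0,0,0.04,0,0],[0,0,0.04,0,0]]' 60|sed -n '2p;4p'
```

```text
position: [0.5903, 0.2303, 0.1285]
force: [0.4, 0.7, -1.2]
position: [0.5906, 0.2305, 0.1267]
force: [-1.0, 0.2, 6.3]
```

```bash

python3 -m creep '[[0,0,0.01,0,0],[0,0,0.01,0,0],[0,0,0.01,0,0]]' 60|sed -n '2p;4,6p'
python3 -m creep '[[0,0,0,0,0.1],[0,0,0,0,0.2],[0,0,0,0,0.25],[0,0,0,0,0.25]]' 20|sed -n '2p;4,6p'
python3 -m creep '[[0,0,-0.2,0,0.25],[0,0,-0.6,0,0.25],[0,0,-1.2,0,0.25],[0,0,-2,0,0.25],[0,0,-2.2,0,0.25]]' |sed -n '2p;4,6p'
python3 -m creep '[[0,0,-0.5,0,0.25],[-0.6,-0.8,-0.5,0,0.25],[-1,-1.7,-0.5,0,0.25],[-1,-2.7,-0.5,0,0.25],[-1,-2.7,-0.5,0,0.25]]' |sed -n '2p;4,6p'
python3 - <<'E'
from h import *
o=[];k=4
for c in C:
    A=cv2.resize(np.clip(grab_frame(c)*1.6,0,255).astype(np.uint8),None,fx=k,fy=k,interpolation=0)
    u=(proj(c,[[.572,.22,.08]])[0]*k).astype(int);o.append(A[u[1]-200:u[1]+200,u[0]-200:u[0]+200])
cv2.imwrite("pics/v10.png",np.hstack(o))
E
```

```text
position: [0.5909, 0.2306, 0.1266]
force: [-2.8, 0.2, 13.1]
grip_width: 0.0089
finger_force: 64.6
position: [0.5903, 0.2303, 0.1255]
force: [-0.3, 0.2, -0.0]
grip_width: 0.0215
finger_force: 0.0
position: [0.5914, 0.2304, 0.2614]
force: [0.0, 0.6, -0.7]
grip_width: 0.0214
finger_force: 0.0
position: [0.4667, 0.1048, 0.2879]
force: [1.6, 0.9, 1.0]
grip_width: 0.0211
finger_force: 0.0
```

View pics/v10.png

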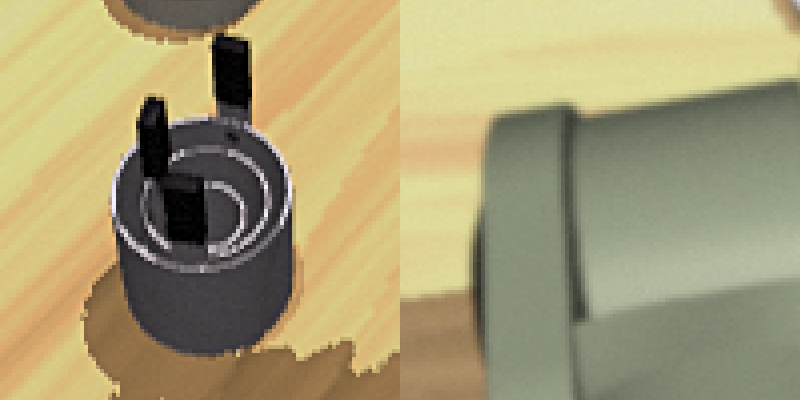

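The side view shows the three measures nested and upright at crop (205,200), with the handles well apart and the gripper clear. Handing in.

```bash
python3 -c "
from workcell import bot;print(bot.job_done())"
```

```text
the job is handed in; nothing more can be done
None
```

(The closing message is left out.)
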